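# Shake terminal blocks out over the three bays of an assembly tray

### The job

Lift the steel shaker, with its five ceramic terminal blocks still inside, out of the yellow crate, stand it upright in the middle of the green pad and let go of it. Then take hold of it again so that you can tip it right over, and shake the blocks out evenly over the blue tray: all five in the tray, with no bay left empty, without touching the blocks with the fingers. Finally stand the empty shaker upright in the middle of the green pad again, and leave the ring heaters and other things lying around where they are.

Things in the scene. Friction and masses are not known exactly. Their poses are not given: they have to be found in the camera images.
- shaker: Open steel hand shaker with a pouring spout, blue band low and black rubber patch high on each side. Body: box 100 long (own x, -50 to 50), 52 wide (y), 84 high, sides 4 thick; the spout reaches on over the front to x 81, its cheeks 97 high. Origin: centre of the underside; +x to the spout, z up. 0.27 to 0.39 kg full. Starts in the crate, spout away from the robot, give or take 50 degrees.
- shaker_mouth (a point): Middle of the spout's pouring edge, shaker x 81, z 65. Inside (44 wide, floor 6 thick) a chute climbs from x -15 to this edge in three facets, 60, 36 then 20 degrees steep. The shaker keeps its slippery blocks till tipped about 40 degrees nose-down; tipped slowly, they then leave one or two at a time, the last at 65 to 80 degrees, sooner if jolted; tipped at once, all rush out.
- shaker_grip (a point): Middle between the rubber patches (44 long, 30 high, 55 over both), where to pinch it across: shaker x -10, y 0, z 74. Gripped straight down, it tips only as far as the tool can lean. Gripped with the tool leaning 40 degrees back over the rear wall (fingers pointing down and towards the spout), it can be tipped 40 degrees further nose-down. A 45 to 55 N grip holds it firmly.
- tray: Blue metal tray, fixed, 190 (own x) by 360 (own y), rim 42 high, walls and floor 5 thick. Two dividers 5 thick, their tops 34 above the table, at y = -60 and +60 split it into three equal bays side by side along y, each about 180 by 115. Origin: centre of the underside.
- tray_bay0 (a point): Centre of the floor of one of the tray's three bays (tray y = -120), 5 above the table.
- tray_bay1 (a point): Centre of the floor of one of the tray's three bays (tray y = 0), 5 above the table.
- tray_bay2 (a point): Centre of the floor of one of the tray's three bays (tray y = +120), 5 above the table.
- pad: Square green rubber pad with a dark edge, fixed on the table, 160 by 160 and 4 thick. Origin: centre of its underside, so the pad's top is 4 above it. It may be on either side of the tray; the crate is on the other.
- crate: Yellow slatted plastic crate, fixed, 250 (own x) by 200 (own y), walls 60 high and 5 thick, floor 6 thick. Origin: centre of the underside. Holds the shaker in its near half and two loose ring heaters (steel split rings 94 across, tops at most 30 above the table) in its far half.
- block0: White glazed ceramic terminal block, 28 x 20 x 18, 20 g, one of five alike, brass screws on two faces. Origin: its centre. Starts in the shaker; slides rather than rolls.
- block1: White glazed ceramic terminal block, 28 x 20 x 18, 20 g, one of five alike, brass screws on two faces. Origin: its centre. Starts in the shaker; slides rather than rolls.
- block2: White glazed ceramic terminal block, 28 x 20 x 18, 20 g, one of five alike, brass screws on two faces. Origin: its centre. Starts in the shaker; slides rather than rolls.
- block3: White glazed ceramic terminal block, 28 x 20 x 18, 20 g, one of five alike, brass screws on two faces. Origin: its centre. Starts in the shaker; slides rather than rolls.
- block4: White glazed ceramic terminal block, 28 x 20 x 18, 20 g, one of five alike, brass screws on two faces. Origin: its centre. Starts in the shaker; slides rather than rolls.
- ring_heater0: Bystander: steel split-ring heater, 94 across, 12 thick, loose in the crate. Origin: centre of its underside.
- ring_heater1: Bystander: a second, like ring_heater0, partly on top of it.
- screwdriver: Bystander: screwdriver lying beyond the tray.
- flux_bottle: Bystander: white bottle with red cap, 52 across, 130 high, standing beyond the tray. Origin: centre of its underside.
- strip_heater: Bystander: flat steel strip heater, 140 x 32 x 8, lying at the back of the table.
Not all that is in view belongs to the job. What is shaped like the shaker but purple or red is not meant.

How it is judged:
By the outcome, as a careful person would: the job done as asked, in the order asked, and still so for the second after the job is handed in, with the robot touching nothing.
It also fails if it takes over 72 s, if anything falls off the work surface, if the arm or the gripper's body presses on something with over 40 N, if the wrist force passes 120 N, or if a joint passes its speed limit or range.

### The arm

A 6-joint arm with a two-finger parallel gripper is mounted at the origin on the work surface. World frame = base frame: x ahead of the robot, y to its left, z up, the work surface at z = 0. Lengths are in m, angles in rad, forces in N, time in s.
With the tool pointing down it reaches from about 0.275 to 0.825 m from the base axis. Payload 4.9 kg.
Tool frame: the origin (TCP) lies at the centre of the arm's flange, where the gripper is bolted on; the fingertips stand 173 mm ahead of it and the grasp point (between the pads) lies 155 mm ahead of it; z points along the fingers, y is the line along which they close (so a half turn about z gives the same grasp; the last joint's range is limited). The gripper opens to 85 mm and grips with 20 to 120 N. Pads are 22 mm wide; open, the fingers measure 114 mm over their backs; the gripper's body (76 mm by 85 mm) begins 54 mm behind the grasp point. The pads swing forward as they close: fully open they stand 13 mm farther back than shut.
Start: joints at [-1.242, 0.326, -0.193, 1.052, 0, 1.437], TCP at [0.246, -0.492, 0.405] pointing down, gripper open.
Joint ranges: [-2.65, 2.65], [-0.97, 1.79], [-1.3, 1.35], [-1.93, 2.1], [-1.47, 1.37], [-3.14, 3.14]. Speed limits (rad/s): [2.57, 2.57, 3.14, 3.14, 3.14, 3.14].

### API

Orientations are given as a unit quaternion [w, x, y, z].
In Python, from plant import env gives the robot as it stands. The module is installed in compiled form; this text tells all that it offers.
- The arm moves only by the tool arm_command, never from a script. Its argument "motion" is a list that holds one entry, the list of rows, each a list of 7 numbers: the shift along the tool's x, y, z in mm, then the turn, a rotation vector about the tool's x, y, z in degrees, then the finger opening in mm, from 0 to 85.4. In form: [[[tx, ty, tz, rx, ry, rz, fingers], ...]]. A call has 1 to 20 rows; each row shifts and turns the commanded pose from where the row before left it, along the tool's axes as they then stand; what a row does not reach is not made up. A row lasts 1/8 s, in which the tool goes at most 62.5 mm and 10.7 degrees, less where a joint would pass 70% of its speed; a pose out of reach is approached as far as the arm can. A call with a gripper value outside its range is refused whole. The fingers move at their own pace and stop on an object; the grip force is fixed at half the most. Time passes only in rows, so rows that do not move let the fingers close. It gives the time, the measured TCP pose, the force, the opening and the grip force at its end, in the units of the state.
- env.observe(): the state, without advancing time (a new reading comes with each control period).
- env.capture(name): name is "side" or "top" or "wrist"; returns (picture, depth): 384x512x3 uint8, red, green, blue; 384x512 float32, m along the optical axis (not along the pixel's ray), 0 where there is no reading.
- env.camera_model(name): a dict with "K" (3x3 intrinsics, pixels), "world_to_cam" (4x4, takes a point from world to camera coordinates). Camera axes: x right, y down, z forward; pixel columns grow to the right and rows downward; lengths in m; the calibration is good to about 2 mm. A picture is of the moment at which its call begins: read the wrist's pose just before it. camera_model takes no time and is no camera call; for the wrist camera it gives the pose at the moment of the call.
- env.sign_off(): hands the job in; it is judged then, once.
The state is a dict: "clock": time; "qpos": joint angles; "joint_velocities": joint speeds; "tau": joint torques, N m; "eef_pos": TCP position; "orientation": TCP orientation; "ft_force": force on the tool from outside, world axes, zero at the start; "torque": the same for the moment, N m; "opening": finger opening in m; "grip_force": force on a finger pad.
Only numpy, scipy, OpenCV 4.12 (cv2) and the standard library are available. Lean on these libraries where they do the work, as an engineer would, in place of code of your own. Each camera call takes 0.05 s, during which the arm holds its last target. There are 200 camera calls.

## Working session

There is one attempt and no reset: what is moved stays moved. The work goes in short steps, Python scripts to look and compute and a tool call to move; the robot and the scene stay as the last step left them, time stands still between calls to the robot, and variables do not carry over. Pictures are saved under pics/ and viewed, at most 10 in all, crops included, and the job is handed in when it is done.

Besides the shell and the picture viewer there is one more tool, called by a JSON object that holds its "fn" and its "kwargs". arm_command: Moves the arm, as the interface text tells. Its arguments: {"type":"object","properties":{"motion":{"type":"array","items":{"type":"array","items":{"type":"array","items":{"type":"number"}}}}},"required":["motion"]}

```bash
mkdir -p pics; ls; python3 - <<'E'
from plant import env
import cv2, numpy as np
s=env.observe(); print(s)
for n in ("top","side"):
    p,d=env.capture(n); cv2.imwrite(f"pics/{n}0.png",p[:,:,::-1]); np.savez(f"{n}0.npz",p=p,d=d,**env.camera_model(n))
    m=env.camera_model(n); print(n,m["K"].tolist(),np.round(m["world_to_cam"],3).tolist())
E
```

```text
pics
{'clock': 0.0, 'qpos': array([-1.24220745e+00,  3.27010007e-01, -1.93586076e-01,  1.05199566e+00,
       -1.57395634e-05,  1.43661474e+00]), 'joint_velocities': array([-0.00023215, -0.00074319, -0.0001062 ,  0.00018015, -0.000437  ,
        0.00013065]), 'tau': array([ 1.13760445e-03, -4.43405986e+01,  2.62436271e+01,  1.53799594e-02,
        1.51684085e-04,  1.02881637e-05]), 'eef_pos': array([ 0.24546297, -0.49187674,  0.40386472]), 'orientation': array([-8.92704644e-04,  9.73349265e-01,  2.29325973e-01, -9.49555830e-05]), 'ft_force': array([-0.06658004, -0.49799438,  0.1939279 ]), 'torque': array([-0.01695209,  0.04986001, -0.03177963]), 'grip_force': 0.0, 'opening': 0.08586569666699621}
top [[375.7309683387463, 0.0, 254.09504329077944], [0.0, 375.7309683387463, 192.14998833383265], [0.0, 0.0, 1.0]] [[0.023, -1.0, -0.012, 0.097], [-0.997, -0.022, -0.076, 0.528], [0.076, 0.013, -0.997, 1.116], [0.0, 0.0, 0.0, 1.0]]
side [[350.80960192554085, 0.0, 258.0299705474158], [0.0, 350.80960192554085, 193.64051527385593], [0.0, 0.0, 1.0]] [[-0.74, -0.672, 0.01, 0.476], [-0.327, 0.347, -0.879, 0.21], [0.587, -0.654, -0.477, 0.997], [0.0, 0.0, 0.0, 1.0]]
```

View pics/top0.png

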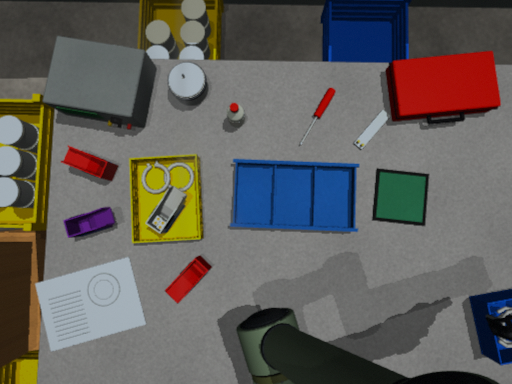

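View pics/side0.png

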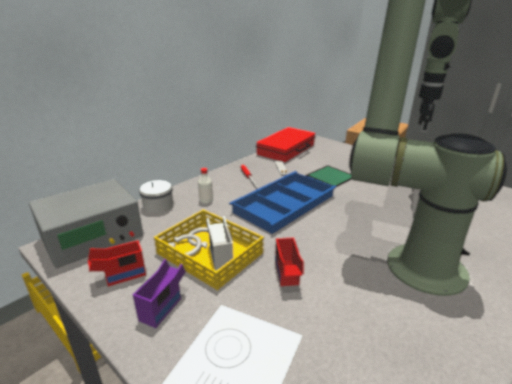

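The top view shows the crate at about (166,199), with the shaker at (167,210) and its spout to the upper right. The tray is at (295,196) and the pad at (401,197). The red and purple decoys lie outside the crate.

```bash
cat > h.py <<'E'
import numpy as np, cv2
def cloud(d,K,T):
    v,u=np.indices(d.shape); c=np.stack([(u-K[0,2])/K[0,0]*d,(v-K[1,2])/K[1,1]*d,d],-1)
    return (c-T[:3,3])@T[:3,:3]
def plane(uv,K,T,z):
    uv=np.atleast_2d(uv).astype(float); r=np.c_[uv,np.ones(len(uv))]@np.linalg.inv(K).T@T[:3,:3]
    o=-T[:3,:3].T@T[:3,3]; return o+r*((z-o[2])/r[:,2])[:,None]
def rect(mask,K,T,z):
    c=max(cv2.findContours(mask.astype(np.uint8),cv2.RETR_EXTERNAL,cv2.CHAIN_APPROX_NONE)[0],key=cv2.contourArea)
    P=plane(c[:,0],K,T,z)[:,:2]; return cv2.minAreaRect((P*1000).astype(np.float32))
E
python3 - <<'E'
from h import *
z=np.load("top0.npz"); p,d,K,T=z["p"],z["d"],z["K"],z["world_to_cam"]
hsv=cv2.cvtColor(p,cv2.COLOR_RGB2HSV); H,S,V=cv2.split(hsv)
v,u=np.indices(d.shape)
print("tray",rect((abs(H.astype(int)-108)<12)&(S>120)&(u>220)&(u<370)&(v>150)&(v<240),K,T,.042))
print("pad",rect((u>368)&(u<435)&(v>160)&(v<235)&(((abs(H.astype(int)-75)<20)&(S>60))|(V<50)),K,T,.004))
print("crate",rect((abs(H.astype(int)-27)<8)&(S>120)&(u>120)&(u<210)&(v>145)&(v<250),K,T,.06))
P=cloud(d,K,T); roi=(u>135)&(u<198)&(v>160)&(v<240)
for lo in (.07,.08,.097):
    m=roi&(P[...,2]>lo)&(P[...,2]<.13)
    print(lo,m.sum(),cv2.minAreaRect((P[m][:,:2]*1000).astype(np.float32)),P[m].mean(0))
# z map, yaw
m=roi&(P[...,2]>.08); 
print(P[roi][:,2].max())
c=p[175:245,135:200]; cv2.imwrite("pics/crop.png",cv2.resize(c[:,:,::-1],None,fx=8,fy=8,interpolation=cv2.INTER_CUBIC))
E
```

```text
tray ((519.199462890625, -11.053970336914062), (373.6604309082031, 202.0209197998047), 88.97937774658203)
pad ((523.579833984375, -336.65130615234375), (158.68348693847656, 157.49969482421875), 84.81831359863281)
crate ((500.02734375, 366.9399108886719), (250.82212829589844, 207.70896911621094), 4.760395050048828)
0.07 324 ((466.5523986816406, 357.7333068847656), (55.40488052368164, 131.73202514648438), 56.894317626953125) [0.46215724 0.36153872 0.08483683]
0.08 235 ((464.57928466796875, 359.0289306640625), (55.389549255371094, 127.01100158691406), 56.894317626953125) [0.45937824 0.36314945 0.08859836]
0.097 16 ((503.6528625488281, 334.5843200683594), (52.16801071166992, 21.83449935913086), 56.12577438354492) [0.50714781 0.33209626 0.09913325]
1.153843639426096
```

View pics/crop.png

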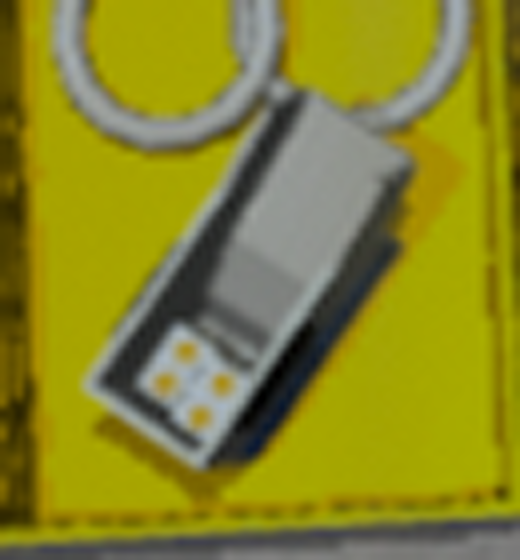

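The crop shows the shaker upright with blocks at its rear end, and the spout at the upper right. The measured 132x55 footprint matches the given size. Its yaw is -33° and the grip point is at about (445, 372).

I'll rotate the tool to line up with it, then travel over.

{"fn": "arm_command", "kwargs": {"motion": [[[0,0,0,0,0,-10,85],[0,0,0,0,0,-10,85],[0,0,0,0,0,-10,85],[0,0,0,0,0,-10,85],[0,0,0,0,0,-10,85],[0,0,0,0,0,-10,85],[0,0,0,0,0,-10,85],[0,0,0,0,0,-10,85],[0,0,0,0,0,-10,85],[0,0,0,0,0,-10,85],[0,0,0,0,0,-10,85],[0,0,0,0,0,-10.4,85],[20.3,55.5,3,0,0,0,85],[20.3,55.5,3,0,0,0,85],[20.3,55.5,3,0,0,0,85],[20.3,55.5,3,0,0,0,85],[20.3,55.5,3,0,0,0,85],[20.3,55.5,3,0,0,0,85]]]}}

```text
clock: 2.35
eef_pos: [0.3252, -0.1448, 0.3865]
orientation: [0.0, 0.285, 0.958, 0.0]
ft_force: [0.5, -0.1, 0.1]
opening: 0.0851
grip_force: 0.0
```

{"fn": "arm_command", "kwargs": {"motion": [[[20.3,55.5,3,0,0,0,85],[20.3,55.5,3,0,0,0,85],[20.3,55.5,3,0,0,0,85],[20.3,55.5,3,0,0,0,85],[20.3,55.5,3,0,0,0,85],[20.3,55.5,3,0,0,0,85],[20.3,55.5,3,0,0,0,85],[20.3,55.5,3,0,0,0,85],[20.3,55.5,3,0,0,0,85],[0,0,0,0,0,0,85]]]}}

```text
clock: 3.6
eef_pos: [0.4449, 0.3747, 0.3582]
orientation: [-0.0, 0.283, 0.959, -0.0]
ft_force: [-0.5, -0.1, -0.4]
opening: 0.0849
grip_force: 0.0
```

```bash
cat >> h.py <<'E'
from scipy.spatial.transform import Rotation as Ro
def tool(s): return Ro.from_quat(np.roll(s["orientation"],-1))
def goal(s,g,yaw,lean,tip=0):
    """grasp point g (m), shaker yaw deg, tool leaning `lean` back over rear; returns tool-frame shift mm, rotvec deg"""
    a=np.radians(yaw); f=np.array([np.cos(a),np.sin(a),0]); t=np.radians(lean-tip)
    z=np.array([0,0,-1])*np.cos(t)+f*np.sin(t); y=np.cross(z,-f); y/=np.linalg.norm(y); x=np.cross(y,z)
    R=Ro.from_matrix(np.c_[x,y,z]); C=tool(s)
    d=np.array(g)-.155*z-s["eef_pos"]
    return np.round(C.inv().apply(d)*1000,1),np.round((C.inv()*R).as_rotvec(degrees=True),2),np.round(R.inv().apply(d)*1000,1)
def st(s): print(round(s["clock"],2),"g",np.round(s["eef_pos"]+.155*tool(s).apply([0,0,1]),4),"q",np.round(s["qpos"],2),"F",np.round(s["ft_force"],1),s["opening"],s["grip_force"])
E
python3 - <<'E'
from h import *
from plant import env
s=env.observe(); st(s); print(goal(s,[.4452,.3716,.080],-33.1,0))
p,d=env.capture("wrist"); m=env.camera_model("wrist"); K,T=m["K"],m["world_to_cam"]
cv2.imwrite("pics/w1.png",p[:,:,::-1])
P=cloud(d,K,T); 
for lo,hi in ((.07,.13),(.083,.094)):
    k=(d>0)&(P[...,2]>lo)&(P[...,2]<hi)&(np.hypot(P[...,0]-.46,P[...,1]-.36)<.12)
    r=cv2.minAreaRect((P[k][:,:2]*1000).astype(np.float32)); print(k.sum(),r)
E
```

```text
3.6 g [0.4448 0.3748 0.2032] q [ 0.57  0.42 -0.18  0.97  0.    1.15] F [-0.5 -0.1 -0.4] 0.08487818283465785 0.0
(array([ -2. ,  -2.5, 123.2]), array([-0.01, -0.04,  0.27]), array([ -1.9,  -2.5, 123.2]))
2897 ((468.36138916015625, 357.5705261230469), (55.027252197265625, 132.77023315429688), 57.47035217285156)
1743 ((465.8548583984375, 359.13165283203125), (55.04167175292969, 126.8156967163086), 57.41526412963867)
```

View pics/w1.png

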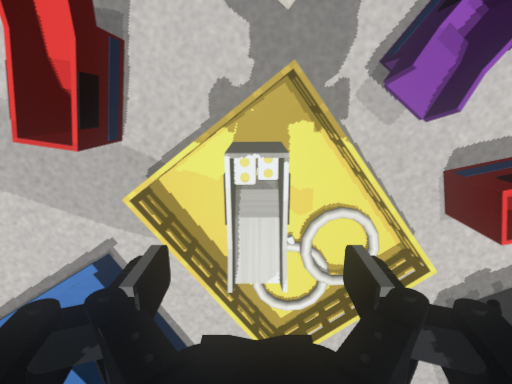

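The wrist view shows the shaker between columns 225 and 290 and rows 145 and 290, with two blocks visible and the fingers straddling it. Both views agree within 2 mm. I'll go down and grip.

{"fn": "arm_command", "kwargs": {"motion": [[[-2.9,-2.1,25,0,0,0,85],[0,0,35,0,0,0,85],[0,0,30,0,0,0,85],[0,0,20,0,0,0,85],[0,0,13,0,0,0,85],[0,0,0,0,0,0,50],[0,0,0,0,0,0,50],[0,0,0,0,0,0,50],[0,0,0,0,0,0,50],[0,0,0,0,0,0,50]]]}}

```text
clock: 4.9
eef_pos: [0.447, 0.3686, 0.2384]
orientation: [0.001, 0.285, 0.959, 0.001]
ft_force: [1.1, -0.5, 7.0]
opening: 0.0538
grip_force: 65.1
```

{"fn": "arm_command", "kwargs": {"motion": [[[0,0,-10,0,0,0,50],[0,0,-25,0,0,0,50],[0,0,-45,0,0,0,50],[0,0,-40,0,0,0,50],[0,0,-20,0,0,0,50]]]}}

```text
clock: 5.52
eef_pos: [0.4461, 0.3683, 0.3792]
orientation: [0.001, 0.285, 0.959, 0.001]
ft_force: [0.7, 0.0, -3.5]
opening: 0.0539
grip_force: 64.4
```

```bash
python3 - <<'E'
from h import *
from plant import env
s=env.observe(); st(s)
p,d=env.capture("side"); cv2.imwrite("pics/s1.png",p[:,:,::-1])
# refine tray/pad/crate via first top cloud
z=np.load("top0.npz"); P=cloud(z["d"],z["K"],z["world_to_cam"]); v,u=np.indices(z["d"].shape)
k=(P[...,2]>.036)&(P[...,2]<.05)&(u>222)&(u<366)&(v>152)&(v<238)
print(cv2.minAreaRect((P[k][:,:2]*1000).astype(np.float32)))
E
```

```text
5.53 g [0.4463 0.3684 0.2242] q [ 0.56  0.4  -0.16  1.02  0.    1.14] F [ 0.7  0.  -3.5] 0.05388488018469419 64.44366931915283
((519.2916259765625, -12.62127685546875), (376.2170715332031, 202.58399963378906), 89.00492858886719)
```

View pics/s1.png

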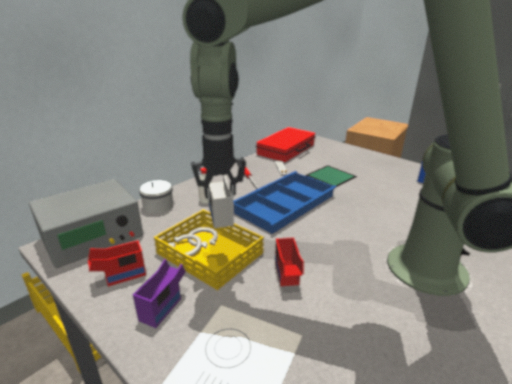

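The side view shows the shaker held upright above the crate, with the rings left behind. Now I'll carry it to the pad.

{"fn": "arm_command", "kwargs": {"motion": [[[-8.8,-11,0,0,0,0,50],[-17.5,-22.1,0,0,0,0,50],[-26.3,-33.1,0,0,0,0,50],[-35.1,-44.1,0,0,0,0,50],[-35.1,-44.1,0,0,0,0,50],[-35.1,-44.1,0,0,0,0,50],[-35.1,-44.1,0,0,0,0,50],[-35.1,-44.1,0,0,0,0,50],[-35.1,-44.1,0,0,0,0,50],[-35.1,-44.1,0,0,0,0,50],[-35.1,-44.1,0,0,0,0,50],[-35.1,-44.1,0,0,0,0,50],[-30.7,-38.6,0,0,0,0,50],[-21.9,-27.6,0,0,0,0,50],[-13.2,-16.5,0,0,0,0,50],[-4.4,-5.5,0,0,0,0,50],[0,0,0,0,0,0,50],[0,0,0,0,0,0,50]]]}}

```text
clock: 7.82
eef_pos: [0.5128, -0.3318, 0.3766]
orientation: [-0.0, 0.284, 0.959, 0.0]
ft_force: [0.1, 0.5, -4.3]
opening: 0.0535
grip_force: 64.2
```

```bash
python3 - <<'E'
from h import *
from plant import env
s=env.observe(); st(s); print(goal(s,[.5169,-.3324,.080],-32.8,0))
E
```

```text
7.83 g [ 0.5127 -0.3317  0.2216] q [-0.7   0.46 -0.07  1.05  0.   -0.12] F [ 0.1  0.5 -4.3] 0.053486009924214005 64.21358942985535
(array([ -3.9,   1.7, 141.6]), array([ 0.03, -0.05, -0.2 ]), array([ -3.8,   1.7, 141.6]))
```

{"fn": "arm_command", "kwargs": {"motion": [[[-3.9,1.7,20,0,0,0,50],[0,0,35,0,0,0,50],[0,0,35,0,0,0,50],[0,0,27,0,0,0,50],[0,0,13,0,0,0,50],[0,0,6,0,0,0,50],[0,0,3,0,0,0,50],[0,0,0,0,0,0,50]]]}}

```text
clock: 8.82
eef_pos: [0.5173, -0.334, 0.2384]
orientation: [0.001, 0.285, 0.959, -0.0]
ft_force: [0.1, 0.7, -3.0]
opening: 0.0538
grip_force: 64.2
```

{"fn": "arm_command", "kwargs": {"motion": [[[0,0,2,0,0,0,50],[0,0,0,0,0,0,50],[0,0,0,0,0,0,70],[0,0,0,0,0,0,85],[0,0,0,0,0,0,85],[0,0,-10,0,0,0,85],[0,0,-25,0,0,0,85],[0,0,-40,0,0,0,85],[0,0,-40,0,0,0,85],[0,0,-5,0,0,0,85]]]}}

```text
clock: 10.07
eef_pos: [0.5179, -0.3345, 0.36]
orientation: [0.003, 0.285, 0.959, -0.001]
ft_force: [0.1, -0.0, 1.1]
opening: 0.0852
grip_force: 0.0
```

```bash
python3 - <<'E'
from h import *
from plant import env
s=env.observe(); st(s)
m=env.camera_model("wrist"); p,d=env.capture("wrist"); K,T=m["K"],m["world_to_cam"]
P=cloud(d,K,T)
k=(d>0)&(P[...,2]>.068)&(P[...,2]<.13)&(np.hypot(P[...,0]-.53,P[...,1]+.345)<.11)
r=cv2.minAreaRect((P[k][:,:2]*1000).astype(np.float32)); print(k.sum(),r,P[k][:,2].max())
hsv=cv2.cvtColor(p,cv2.COLOR_RGB2HSV); g=(abs(hsv[...,0].astype(int)-75)<20)&(hsv[...,1]>60)&(d>0)&(P[...,2]<.02)
print("green",g.sum(),P[g].min(0),P[g].max(0))
cv2.imwrite("pics/w2.png",p[:,:,::-1])
E
```

```text
10.07 g [ 0.5187 -0.3352  0.205 ] q [-0.69  0.48 -0.08  1.01 -0.   -0.12] F [ 0.1 -0.   1.1] 0.08520127138904267 0.0
2799 ((536.39404296875, -347.13177490234375), (55.10342025756836, 131.59800720214844), 57.004058837890625) 0.10344479771926963
green 8391 [ 0.44833737 -0.41138208  0.00329972] [ 0.59968607 -0.26184795  0.00831053]
```

View pics/w2.png

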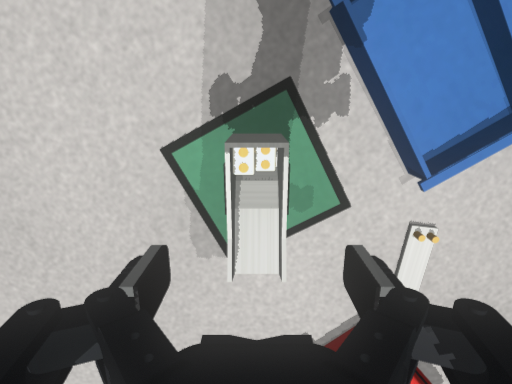

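The wrist view shows the shaker standing on the pad with nothing touching it, blocks at the rear (rows 148-175). Its origin is at about (523.4, -338.7), which is within 2 mm of the pad's centre.

```bash
python3 - <<'E'
from h import *
from plant import env
s=env.observe(); print(goal(s,[.515,-.3332,.080],-33,40)); print(goal(s,[.515,-.3332,.080],-33,0))
E
```

```text
(array([103.1,  -0.5, 159.4]), array([ -0.06, -39.73,  -0.07]), array([181.2,  -0.5,  56.7]))
(array([  3.3,  -0.4, 123.6]), array([-0.03,  0.27, -0.08]), array([  2.7,  -0.5, 123.6]))
```

{"fn": "arm_command", "kwargs": {"motion": [[[0,0,0,0,-9.9,0,85],[0,0,0,0,-10,0,85],[0,0,0,0,-10,0,85],[0,0,0,0,-9.8,0,85],[25,0,8,0,0,0,85],[48,0,15,0,0,0,85],[48,0,15,0,0,0,85],[37,0,12,0,0,0,85],[18,0,5,0,0,0,85],[0,0,0,0,0,0,85]]]}}

```text
clock: 11.38
eef_pos: [0.4313, -0.2777, 0.1986]
orientation: [0.323, 0.268, 0.903, -0.095]
ft_force: [1.4, -0.1, 0.7]
opening: 0.0851
grip_force: 0.0
```

```bash
python3 - <<'E'
from h import *
from plant import env
s=env.observe(); st(s); print(goal(s,[.515,-.3332,.080],-33,40))
E
```

```text
11.38 g [ 0.5137 -0.3313  0.0788] q [-0.74  0.43 -0.97 -0.51  0.11 -0.13] F [ 1.4 -0.1  0.7] 0.08509560513283887 0.0
(array([-0.7, -0.9,  0.4]), array([-0.02, -0.65, -0.11]), array([-0.7, -0.9,  0.4]))
```

{"fn": "arm_command", "kwargs": {"motion": [[[-0.7,-0.9,0,0,-0.6,0,85],[0,0,0,0,0,0,50],[0,0,0,0,0,0,50],[0,0,0,0,0,0,50],[0,0,0,0,0,0,50],[0,0,0,0,0,0,50],[-6.4,0,-7.7,0,0,0,50],[-16.1,0,-19.2,0,0,0,50],[-28.9,0,-34.5,0,0,0,50],[-25.7,0,-30.6,0,0,0,50],[-12.9,0,-15.3,0,0,0,50],[0,0,0,0,0,0,50]]]}}

```text
clock: 12.88
eef_pos: [0.4322, -0.2796, 0.3428]
orientation: [0.331, 0.267, 0.9, -0.099]
ft_force: [0.4, -0.4, -3.6]
opening: 0.0539
grip_force: 64.5
```

```bash
python3 - <<'E'
from h import *
from plant import env
s=env.observe(); st(s)
# mouth (91,-9) rel grip at tip th; goal for mouth M, yaw 0
for y in (-.132,-.012,.108):
  for th in (0,35):
    t=np.radians(th); M=np.array([.475,y,.085])
    off=np.array([91*np.cos(t)-9*np.sin(t),0,-91*np.sin(t)-9*np.cos(t)])/1000
    g=M-off; print(y,th,g,goal(s,g,0,40,th))
E
```

```text
12.88 g [ 0.5163 -0.3345  0.2248] q [-0.75  0.11 -0.83 -0.07  0.11 -0.13] F [ 0.4 -0.4 -3.6] 0.05389514683597443 64.46972250938416
-0.132 0 [ 0.384 -0.132  0.094] (array([240. ,  43.1, -33.4]), array([-21.38,   0.38, -25.26]), array([196.8, 147.6,   4.7]))
-0.132 35 [ 0.40561935 -0.132       0.14456782] (array([115.3, 101.8, -40.6]), array([-12.99,  34.39, -31.  ]), array([ 43.7, 147.6,  40.2]))
-0.012 0 [ 0.384 -0.012  0.094] (array([289.9, 143.6, -75.9]), array([-21.38,   0.38, -25.26]), array([196.8, 267.6,   4.7]))
-0.012 35 [ 0.40561935 -0.012       0.14456782] (array([165.2, 202.4, -83.1]), array([-12.99,  34.39, -31.  ]), array([ 43.7, 267.6,  40.2]))
0.108 0 [0.384 0.108 0.094] (array([ 339.7,  244.1, -118.4]), array([-21.38,   0.38, -25.26]), array([196.8, 387.6,   4.7]))
0.108 35 [0.40561935 0.108      0.14456782] (array([ 215.1,  302.9, -125.6]), array([-12.99,  34.39, -31.  ]), array([ 43.7, 387.6,  40.2]))
```

```bash
cat >> h.py <<'E'
def pour(s,y,th,mx=.475,gz=.157):
    t=np.radians(th); g=[mx-(91*np.cos(t)-9*np.sin(t))/1000,y,gz]; return goal(s,g,0,40,th)
E
python3 - <<'E'
from h import *
from plant import env
s=env.observe(); r=pour(s,-.132,15); print(r, r[1]/5, r[2]/6)
E
```

```text
(array([159.8,  64.6, -76.5]), array([-17.95,  14.96, -27.92]), array([117.3, 147.6,  -4.6])) [-3.59   2.992 -5.584] [19.55       24.6        -0.76666667]
```

{"fn": "arm_command", "kwargs": {"motion": [[[0,0,0,-1.8,1.5,-2.8,50],[0,0,0,-3.6,3,-5.6,50],[0,0,0,-3.6,3,-5.6,50],[0,0,0,-3.6,3,-5.6,50],[0,0,0,-3.6,3,-5.6,50],[0,0,0,-1.8,1.5,-2.8,50],[9,12,0,0,0,0,50],[23,30,-1,0,0,0,50],[29,37,-1,0,0,0,50],[29,37,-1,0,0,0,50],[18,22,-1,0,0,0,50],[9,10,-1,0,0,0,50],[0,0,0,0,0,0,50],[0,0,0,0,0,0,50]]]}}

```text
clock: 14.62
eef_pos: [0.3247, -0.1329, 0.2976]
orientation: [0.216, -0.001, 0.976, 0.0]
ft_force: [0.5, -0.4, -2.7]
opening: 0.0537
grip_force: 64.6
```

```bash
cat >> h.py <<'E'
def look(env,name,n):
    m=env.camera_model(name); p,d=env.capture(name); cv2.imwrite(f"pics/{n}.png",p[:,:,::-1])
    P=cloud(d,m["K"],m["world_to_cam"]); hsv=cv2.cvtColor(p,cv2.COLOR_RGB2HSV)
    k=(d>0)&(hsv[...,1]<70)&(hsv[...,2]>90)&(P[...,2]<.034)&(P[...,2]>.008)&(abs(P[...,0]-.519)<.093)&(abs(P[...,1]+.012)<.178)
    N,_,stt,_=cv2.connectedComponentsWithStats(k.astype(np.uint8)); 
    L=cv2.connectedComponents(k.astype(np.uint8))[1]
    for i in range(1,N):
        if stt[i,4]>=8: print(name,"blob",stt[i].tolist(),np.round(P[L==i].mean(0),3))
    return p
E
python3 - <<'E'
from h import *
from plant import env
s=env.observe(); st(s); print(pour(s,-.132,15)); print(pour(s,-.132,36))
a=look(env,"side","s2"); b=look(env,"top","t2"); cv2.imwrite("pics/st2.png",np.hstack([a[120:280,180:400],b[100:260,190:410]])[:,:,::-1])
E
```

```text
14.62 g [ 0.3902 -0.1328  0.1571] q [-0.71 -0.06 -1.03  0.26  0.28 -0.66] F [ 0.5 -0.4 -2.7] 0.05374281777095513 64.63906645774841
(array([ 0.7,  0.9, -0.2]), array([ 0.02, -0.01,  0.07]), array([ 0.7,  0.9, -0.2]))
(array([-70.4,   0.8,  17.3]), array([1.000e-02, 2.099e+01, 7.000e-02]), array([-72. ,   0.9,  -9.1]))
```

View pics/st2.png

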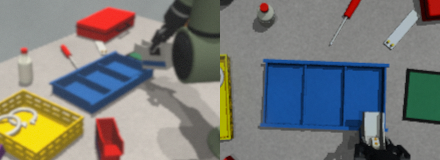

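The picture (side crop on the left, top crop on the right) shows the shaker held level, its spout over the near end of the right bay (about column 372). The tray is empty. I'll start tipping.

{"fn": "arm_command", "kwargs": {"motion": [[[-5,0,0.4,0,1.5,0,50],[-10.1,0,0.8,0,3,0,50],[-10.1,0,0.8,0,3,0,50],[-10.1,0,0.8,0,3,0,50],[-10.1,0,0.8,0,3,0,50],[-10.1,0,0.8,0,3,0,50],[-10.1,0,0.8,0,3,0,50],[-5,0,0.4,0,1.5,0,50],[-3.8,0,0.1,0,1,0,50],[-3.8,0,0.1,0,1,0,50],[-3.8,0,0.1,0,1,0,50],[-3.8,0,0.1,0,1,0,50],[0,0,0,0,0,0,50],[0,0,0,0,0,0,50]]]}}

```text
clock: 16.48
eef_pos: [0.408, -0.1317, 0.3109]
orientation: [-0.001, -0.001, 1.0, 0.001]
ft_force: [-0.2, 0.0, -3.7]
opening: 0.0537
grip_force: 64.5
```

```bash
cat > chk.py <<'E'
import sys
from h import *
from plant import env
n,y,th=sys.argv[1],float(sys.argv[2]),float(sys.argv[3])
s=env.observe(); st(s); print(pour(s,y,th))
look(env,"top","t"+n); look(env,"side","s"+n)
E
python3 chk.py 3 -.132 40
```

```text
16.48 g [ 0.4077 -0.1315  0.1559] q [-0.48  0.2  -0.63  0.74  0.   -0.49] F [-0.2  0.  -3.7] 0.053669415593218917 64.52788352966309
(array([-3.1, -0.3, -1.1]), array([ 0.09, -0.11,  0.1 ]), array([-3.1, -0.3, -1.1]))
top blob [334, 193, 8, 10, 63] [ 0.515 -0.142  0.021]
side blob [303, 186, 8, 6, 37] [ 0.51  -0.138  0.018]
```

One block is out, at (0.515, -0.142) in the right bay, and both cameras agree. I'll tip back a little and move to the middle bay.

{"fn": "arm_command", "kwargs": {"motion": [[[7.6,0,-0.2,0,-2,0,50],[7.6,0,-0.2,0,-2,0,50],[7.6,0,-0.2,0,-2,0,50],[0,10,0,0,0,0,50],[0,25,0,0,0,0,50],[0,35,0,0,0,0,50],[0,30,0,0,0,0,50],[0,15,0,0,0,0,50],[0,5,0,0,0,0,50],[0,0,0,0,0,0,50],[-7.6,0,0.2,0,2,0,50],[-7.6,0,0.2,0,2,0,50],[-7.6,0,0.2,0,2,0,50],[0,0,0,0,0,0,50],[0,0,0,0,0,0,50]]]}}

```text
clock: 18.45
eef_pos: [0.4076, -0.0121, 0.3117]
orientation: [-0.001, -0.001, 1.0, 0.001]
ft_force: [-0.2, -0.2, -2.2]
opening: 0.0538
grip_force: 64.6
```

```bash
python3 chk.py 4 -.012 40
```

```text
18.45 g [ 0.4073 -0.0118  0.1567] q [-0.21  0.16 -0.68  0.73  0.   -0.21] F [-0.2 -0.2 -2.2] 0.053845511784440664 64.61012363433838
(array([-3.5,  0.1, -0.3]), array([ 0.08, -0.11,  0.06]), array([-3.5,  0.1, -0.3]))
top blob [334, 193, 8, 10, 66] [ 0.516 -0.142  0.021]
```

{"fn": "arm_command", "kwargs": {"motion": [[[-3.9,0,0,0,1,0,50],[0,0,0,0,0,0,50],[-3.9,0,0,0,1,0,50],[0,0,0,0,0,0,50],[-3.9,0,0,0,1,0,50],[0,0,0,0,0,0,50],[0,0,0,0,0,0,50],[0,0,0,0,0,0,50]]]}}

```text
clock: 19.55
eef_pos: [0.4194, -0.0117, 0.3116]
orientation: [-0.027, -0.001, 1.0, 0.001]
ft_force: [-0.2, 0.2, -3.5]
opening: 0.0537
grip_force: 64.6
```

```bash
python3 chk.py 5 -.012 43
```

```text
19.55 g [ 0.411  -0.0115  0.1569] q [-0.2   0.21 -0.62  0.8  -0.01 -0.2 ] F [-0.2  0.2 -3.5] 0.05373465489690764 64.61794137954712
(array([-3.3, -0.3, -0.3]), array([ 0.08, -0.12,  0.11]), array([-3.3, -0.3, -0.3]))
top blob [334, 193, 8, 10, 63] [ 0.516 -0.142  0.02 ]
```

{"fn": "arm_command", "kwargs": {"motion": [[[-4,0,-0.1,0,1,0,50],[0,0,0,0,0,0,50],[-4,0,-0.1,0,1,0,50],[0,0,0,0,0,0,50],[-4,0,-0.1,0,1,0,50],[0,0,0,0,0,0,50],[0,0,0,0,0,0,50],[0,0,0,0,0,0,50]]]}}

```text
clock: 20.65
eef_pos: [0.4314, -0.0117, 0.3111]
orientation: [-0.053, -0.001, 0.999, 0.001]
ft_force: [0.3, -1.0, -3.4]
opening: 0.0536
grip_force: 64.6
```

```bash
python3 chk.py 6 -.012 46
```

```text
20.65 g [ 0.4149 -0.0115  0.157 ] q [-0.19  0.25 -0.56  0.86 -0.02 -0.19] F [ 0.3 -1.  -3.4] 0.05360338256151236 64.61544156074524
(array([-3. , -0.3, -0.4]), array([ 0.07, -0.11,  0.11]), array([-3. , -0.3, -0.4]))
```

```bash
python3 - <<'E'
import cv2,numpy as np
a=cv2.imread("pics/s6.png")[130:270,200:380]; b=cv2.imread("pics/t6.png")[140:280,210:390]
cv2.imwrite("pics/v6.png",cv2.resize(np.hstack([a,b]),None,fx=2.2,fy=2.2))
E
```

```text
(no output)
```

View pics/v6.png

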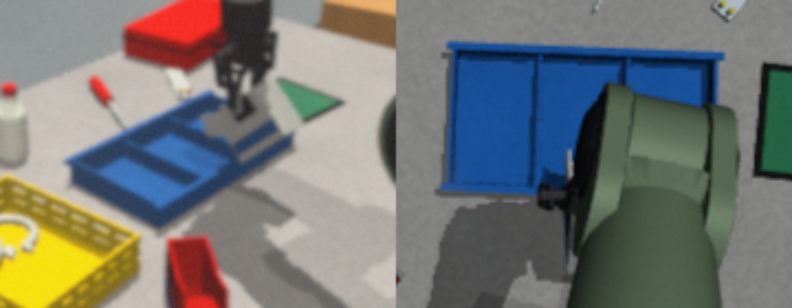

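The side and top views show the arm hiding much of the middle and right bays, with the spout at about (240,130) in the side crop. I'll try the wrist camera numerically.

```bash
python3 - <<'E'
from h import *
from plant import env
p=look(env,"wrist","w7")
E
```

```text
wrist blob [122, 288, 15, 3, 30] [ 0.503 -0.141  0.011]
```

View pics/w7.png

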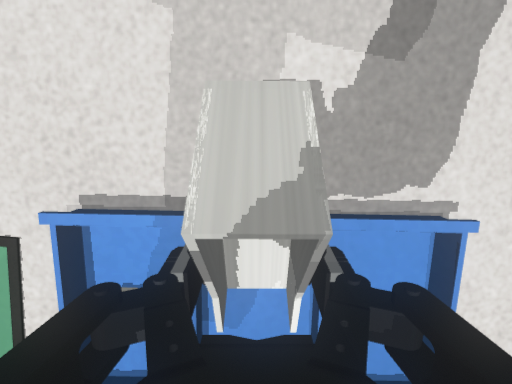

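The wrist view shows the empty middle bay through the mouth (row 300, columns 225-310), and the first block partly visible in the right bay. Nothing more has come out, so I'll tip further.

{"fn": "arm_command", "kwargs": {"motion": [[[-4.3,0,-0.3,0,1,0,50],[0,0,0,0,0,0,50],[-4.3,0,-0.3,0,1,0,50],[0,0,0,0,0,0,50],[-4.3,0,-0.3,0,1,0,50],[0,0,0,0,0,0,50],[0,0,0,0,0,0,50],[0,0,0,0,0,0,50]]]}}

```text
clock: 21.8
eef_pos: [0.4443, -0.0116, 0.3104]
orientation: [-0.079, -0.001, 0.997, 0.001]
ft_force: [-0.0, 0.0, -3.7]
opening: 0.0539
grip_force: 64.6
```

```bash
echo 'look(env,"wrist","w"+n)' >> chk.py; python3 chk.py 8 -.012 49
```

```text
21.8 g [ 0.4197 -0.0115  0.1574] q [-0.18  0.3  -0.51  0.92 -0.03 -0.18] F [-0.   0.  -3.7] 0.05387842857067403 64.61907148361206
(array([-2.1, -0.4, -0. ]), array([ 0.07, -0.12,  0.12]), array([-2.1, -0.4, -0. ]))
```

{"fn": "arm_command", "kwargs": {"motion": [[[-4.3,0,-0.3,0,1,0,50],[0,0,0,0,0,0,50],[-4.3,0,-0.3,0,1,0,50],[0,0,0,0,0,0,50],[-4.3,0,-0.3,0,1,0,50],[0,0,0,0,0,0,50],[0,0,0,0,0,0,50],[0,0,0,0,0,0,50]]]}}

```text
clock: 22.95
eef_pos: [0.4572, -0.0116, 0.309]
orientation: [-0.105, -0.001, 0.994, 0.001]
ft_force: [0.1, -0.5, -2.7]
opening: 0.0542
grip_force: 64.6
```

```bash
python3 chk.py 9 -.012 52
```

```text
22.95 g [ 0.4247 -0.0115  0.1575] q [-0.18  0.35 -0.45  0.99 -0.04 -0.17] F [ 0.1 -0.5 -2.7] 0.05416564210454887 64.55525636672974
(array([-1.2, -0.4,  0.2]), array([ 0.06, -0.11,  0.12]), array([-1.2, -0.4,  0.2]))
side blob [271, 190, 8, 8, 44] [ 0.576 -0.018  0.017]
```

A block is in the middle bay at (0.576, -0.018). Next is the left bay.

{"fn": "arm_command", "kwargs": {"motion": [[[8.4,0,0.6,0,-2,0,50],[8.4,0,0.6,0,-2,0,50],[8.4,0,0.6,0,-2,0,50],[0,10,0,0,0,0,50],[0,25,0,0,0,0,50],[0,35,0,0,0,0,50],[0,30,0,0,0,0,50],[0,15,0,0,0,0,50],[0,5,0,0,0,0,50],[0,0,0,0,0,0,50],[-8.4,0,-0.6,0,2,0,50],[-8.4,0,-0.6,0,2,0,50],[-8.4,0,-0.6,0,2,0,50],[0,0,0,0,0,0,50],[0,0,0,0,0,0,50]]]}}

```text
clock: 24.98
eef_pos: [0.4569, 0.1078, 0.31]
orientation: [-0.105, -0.001, 0.994, 0.001]
ft_force: [-0.3, -0.4, -2.3]
opening: 0.0537
grip_force: 64.6
```

```bash
python3 chk.py 10 .108 52
```

```text
24.98 g [0.4244 0.108  0.1584] q [ 0.07  0.36 -0.42  1.    0.02  0.07] F [-0.3 -0.4 -2.3] 0.053711923065468584 64.63273286819458
(array([-1.6,  0.2,  1.1]), array([ 0.06, -0.1 ,  0.06]), array([-1.6,  0.2,  1.1]))
top blob [294, 172, 7, 10, 56] [ 0.577 -0.021  0.021]
top blob [334, 193, 8, 10, 65] [ 0.516 -0.142  0.021]
side blob [270, 190, 6, 4, 16] [ 0.591 -0.025  0.018]
side blob [242, 203, 9, 7, 36] [0.586 0.127 0.02 ]
wrist blob [0, 297, 17, 35, 458] [ 0.515 -0.133  0.017]
wrist blob [113, 355, 27, 29, 630] [ 0.571 -0.018  0.021]
```

The left bay now has one at (0.586, 0.127), so every bay is served. I'll keep tipping here for the fourth.

{"fn": "arm_command", "kwargs": {"motion": [[[-4.3,0,-0.4,0,1,0,50],[0,0,0,0,0,0,50],[-4.3,0,-0.4,0,1,0,50],[0,0,0,0,0,0,50],[-4.3,0,-0.4,0,1,0,50],[0,0,0,0,0,0,50],[-4.3,0,-0.4,0,1,0,50],[0,0,0,0,0,0,50],[-4.3,0,-0.4,0,1,0,50],[0,0,0,0,0,0,50],[0,0,0,0,0,0,50],[0,0,0,0,0,0,50]]]}}

```text
clock: 26.62
eef_pos: [0.4784, 0.1084, 0.3068]
orientation: [-0.149, -0.001, 0.989, 0.001]
ft_force: [-0.0, 0.2, -2.2]
opening: 0.0543
grip_force: 64.7
```

```bash
python3 chk.py 11 .108 57
```

```text
26.62 g [0.4328 0.1085 0.1586] q [ 0.07  0.44 -0.32  1.11  0.02  0.06] F [-0.   0.2 -2.2] 0.05426054751673634 64.66480493545532
(array([-0.4, -0.4,  1.5]), array([ 0.05, -0.11,  0.13]), array([-0.4, -0.4,  1.5]))
top blob [294, 172, 7, 10, 55] [ 0.577 -0.021  0.021]
top blob [334, 193, 8, 10, 66] [ 0.516 -0.142  0.02 ]
side blob [301, 176, 5, 6, 8] [ 0.562 -0.186  0.025]
side blob [271, 190, 5, 4, 14] [ 0.591 -0.025  0.018]
side blob [242, 203, 9, 7, 36] [0.586 0.127 0.02 ]
wrist blob [0, 304, 10, 32, 230] [ 0.514 -0.133  0.013]
wrist blob [106, 367, 28, 17, 395] [ 0.566 -0.019  0.019]
```

{"fn": "arm_command", "kwargs": {"motion": [[[-4.1,0,-0.3,0,1,0,50],[0,0,0,0,0,0,50],[-4.1,0,-0.3,0,1,0,50],[0,0,0,0,0,0,50],[-4.1,0,-0.3,0,1,0,50],[0,0,0,0,0,0,50],[-4.1,0,-0.3,0,1,0,50],[0,0,0,0,0,0,50],[-4.1,0,-0.3,0,1,0,50],[0,0,0,0,0,0,50],[0,0,0,0,0,0,50],[0,0,0,0,0,0,50]]]}}

```text
clock: 28.28
eef_pos: [0.4982, 0.1084, 0.3015]
orientation: [-0.192, -0.001, 0.981, 0.001]
ft_force: [0.4, -0.1, -2.3]
opening: 0.0543
grip_force: 64.7
```

```bash
python3 chk.py 12 .108 62
```

```text
28.27 g [0.4399 0.1086 0.1579] q [ 0.06  0.52 -0.22  1.22  0.02  0.06] F [ 0.4 -0.1 -2.3] 0.05426502630823076 64.6732485294342
(array([-0.4, -0.4,  0.7]), array([ 0.04, -0.11,  0.13]), array([-0.4, -0.4,  0.7]))
top blob [294, 172, 7, 10, 56] [ 0.577 -0.021  0.021]
top blob [334, 193, 8, 10, 66] [ 0.516 -0.142  0.021]
side blob [270, 190, 4, 5, 10] [ 0.593 -0.023  0.016]
side blob [266, 199, 5, 7, 9] [0.55  0.05  0.021]
side blob [242, 203, 9, 7, 37] [0.588 0.125 0.019]
side blob [275, 204, 7, 4, 10] [0.5   0.051 0.025]
wrist blob [0, 313, 4, 29, 68] [ 0.513 -0.132  0.01 ]
wrist blob [106, 381, 23, 3, 62] [ 0.564 -0.02   0.011]
```

```bash
python3 - <<'E'
import cv2
for n in (10,11,12):
    i=cv2.imread(f"pics/s{n}.png"); h=cv2.cvtColor(i,cv2.COLOR_BGR2HSV)
    print(n); 
    for v in range(196,210,2): print(v,[("%d/%d"%(h[v,u,1],h[v,u,2])) for u in range(236,290,3)])
E
```

```text
10
196 ['18/197', '6/181', '57/178', '126/150', '138/113', '139/92', '132/89', '137/95', '152/106', '150/114', '149/137', '18/115', '13/114', '16/110', '20/114', '12/110', '18/72', '15/103']
198 ['22/183', '99/170', '138/135', '128/102', '130/92', '127/92', '138/89', '127/92', '142/90', '145/97', '157/133', '50/123', '13/114', '16/109', '14/112', '16/112', '15/101', '16/114']
200 ['115/159', '140/113', '136/94', '130/90', '127/90', '133/88', '137/97', '134/99', '126/91', '135/89', '140/93', '45/103', '16/114', '18/114', '16/114', '16/109', '14/111', '18/116']
202 ['137/108', '126/93', '130/90', '109/96', '126/93', '142/108', '160/143', '160/139', '145/100', '140/89', '142/88', '80/93', '12/110', '16/111', '16/112', '14/108', '18/116', '5/106']
204 ['152/126', '132/108', '62/119', '20/182', '77/143', '156/150', '161/177', '166/160', '155/140', '150/112', '130/90', '125/86', '8/102', '10/103', '33/99', '12/106', '14/108', '50/96']
206 ['125/100', '150/122', '25/173', '3/241', '16/229', '130/173', '166/163', '160/159', '167/157', '163/152', '146/122', '140/93', '106/91', '118/93', '120/
[... 2159 characters left out ...]
', '135/96', '157/125', '154/124', '148/100', '142/90', '120/91', '8/99', '16/111', '20/114', '14/112', '18/113', '5/106', '133/88']
204 ['143/127', '149/106', '62/119', '18/187', '62/131', '156/131', '163/155', '165/153', '160/140', '159/111', '133/90', '54/94', '14/112', '7/107', '12/104', '14/113', '55/98', '137/91']
206 ['128/102', '144/126', '26/178', '3/242', '13/224', '129/160', '165/158', '159/162', '161/158', '163/155', '151/120', '106/94', '25/101', '64/95', '94/92', '10/102', '119/92', '145/88']
208 ['127/90', '128/96', '88/130', '25/215', '7/206', '101/166', '162/162', '164/163', '163/160', '165/161', '163/156', '155/132', '126/99', '136/90', '145/88', '84/94', '117/94', '94/92']
```

Those extra blobs are the grey shaker edges (brightness ~110), not blocks (over 180). I'll raise the threshold and tip on.

{"fn": "arm_command", "kwargs": {"motion": [[[-4.1,0,-0.5,0,1,0,50],[0,0,0,0,0,0,50],[-4.1,0,-0.5,0,1,0,50],[0,0,0,0,0,0,50],[-4.1,0,-0.5,0,1,0,50],[0,0,0,0,0,0,50],[-4.1,0,-0.5,0,1,0,50],[0,0,0,0,0,0,50],[-4.1,0,-0.5,0,1,0,50],[0,0,0,0,0,0,50],[0,0,0,0,0,0,50],[0,0,0,0,0,0,50]]]}}

```text
clock: 29.92
eef_pos: [0.518, 0.1085, 0.2954]
orientation: [-0.234, -0.001, 0.972, 0.001]
ft_force: [0.2, 1.1, -3.8]
opening: 0.0539
grip_force: 64.7
```

```bash
sed -i 's/\[...,2\]>90)/[...,2]>140)/' h.py; python3 chk.py 13 .108 67
```

```text
29.93 g [0.4473 0.1086 0.1575] q [ 0.06  0.6  -0.12  1.32  0.03  0.05] F [ 0.2  1.1 -3.8] 0.05390390914185775 64.68670606613159
(array([-0.3, -0.5,  0.2]), array([ 0.03, -0.11,  0.13]), array([-0.3, -0.5,  0.2]))
top blob [295, 172, 6, 9, 51] [ 0.578 -0.021  0.021]
top blob [335, 193, 7, 9, 54] [ 0.517 -0.143  0.022]
side blob [242, 204, 9, 6, 33] [0.584 0.127 0.02 ]
```

{"fn": "arm_command", "kwargs": {"motion": [[[-4.1,0,-0.7,0,1,0,50],[0,0,0,0,0,0,50],[-4.1,0,-0.7,0,1,0,50],[0,0,0,0,0,0,50],[-4.1,0,-0.7,0,1,0,50],[0,0,0,0,0,0,50],[-4.1,0,-0.7,0,1,0,50],[0,0,0,0,0,0,50],[0,0,0,0,0,0,50],[0,0,0,0,0,0,50]]]}}

```text
clock: 31.32
eef_pos: [0.5337, 0.1085, 0.2901]
orientation: [-0.268, -0.001, 0.963, 0.0]
ft_force: [-1.0, 0.1, -3.1]
opening: 0.0535
grip_force: 64.7
```

```bash
python3 chk.py 14 .108 71
```

```text
31.32 g [0.4536 0.1086 0.1573] q [ 0.06  0.67 -0.03  1.41  0.03  0.05] F [-1.   0.1 -3.1] 0.05354451709342076 64.69907641410828
(array([-0.1, -0.5,  0.2]), array([ 0.02, -0.11,  0.13]), array([-0.1, -0.5,  0.2]))
top blob [295, 172, 6, 9, 53] [ 0.578 -0.021  0.021]
top blob [335, 193, 7, 10, 55] [ 0.516 -0.143  0.022]
side blob [307, 186, 4, 5, 16] [ 0.503 -0.14   0.019]
side blob [242, 204, 9, 6, 33] [0.584 0.128 0.02 ]
```

{"fn": "arm_command", "kwargs": {"motion": [[[-4,0,-0.9,0,1,0,50],[0,0,0,0,0,0,50],[-4,0,-0.9,0,1,0,50],[0,0,0,0,0,0,50],[-4,0,-0.9,0,1,0,50],[0,0,0,0,0,0,50],[-4,0,-0.9,0,1,0,50],[0,0,0,0,0,0,50],[0,0,0,0,0,0,50],[0,0,0,0,0,0,50]]]}}

```text
clock: 32.72
eef_pos: [0.5491, 0.1086, 0.2845]
orientation: [-0.302, -0.001, 0.953, 0.0]
ft_force: [0.6, -0.6, -2.1]
opening: 0.0535
grip_force: 65.2
```

```bash
python3 chk.py 15 .108 75
```

```text
32.73 g [0.46   0.1086 0.1577] q [0.06 0.73 0.05 1.5  0.03 0.04] F [ 0.6 -0.6 -2.1] 0.053484023275874405 65.22590517997742
(array([-0.2, -0.6,  0.5]), array([ 0.01, -0.11,  0.13]), array([-0.2, -0.6,  0.5]))
top blob [295, 172, 6, 9, 53] [ 0.578 -0.021  0.021]
top blob [335, 193, 7, 9, 54] [ 0.517 -0.143  0.021]
side blob [304, 186, 7, 6, 30] [ 0.507 -0.138  0.018]
side blob [242, 204, 24, 9, 112] [0.555 0.116 0.02 ]
```

```bash
python3 - <<'E'
import cv2
h=cv2.cvtColor(cv2.imread("pics/s15.png"),cv2.COLOR_BGR2HSV)
for v in range(200,218): print(v,''.join('#' if h[v,u,1]<70 and h[v,u,2]>190 else '+' if h[v,u,1]<70 and h[v,u,2]>140 else '-' if h[v,u,1]<70 else '.' for u in range(236,285)))
E
```

```text
200 .............................------------------..
201 .............................------------------..
202 ..............................-----------------..
203 ........---....................---------------...
204 ......-+++++-...........+.......--------------...
205 .....-+#####+.........++++++....-------------....
206 .....-+#######+..+..++#####++....--------........
207 .....-++#######++#+++#######++.....----..........
208 ......-++###################++...................
209 ........-+++++#########+###+++...................
210 ..........---++#######++++++++...................
211 .............--++####++--+++-+...................
212 ...............--+++++-------....................
213 .................------..--......................
214 -...................--...........................
215 ---..............................................
216 ----.............................................
217 ------...........................................
```

The side mask shows three blocks touching in the left bay, so all five appear to be out. I'll raise the shaker, level it about the grip point and check.

{"fn": "arm_command", "kwargs": {"motion": [[[17.2,0,-24.6,0,0,0,50],[23,0,-32.8,0,0,0,50],[25.3,0,2.1,0,-9.4,0,50],[25.3,0,2.1,0,-9.4,0,50],[25.3,0,2.1,0,-9.4,0,50],[25.3,0,2.1,0,-9.4,0,50],[25.3,0,2.1,0,-9.4,0,50],[25.3,0,2.1,0,-9.4,0,50],[25.3,0,2.1,0,-9.4,0,50],[25.3,0,2.1,0,-9.2,0,50],[0,0,0,0,0,0,50]]]}}

```text
clock: 34.25
eef_pos: [0.3547, 0.1077, 0.3417]
orientation: [0.336, -0.001, 0.942, 0.001]
ft_force: [0.1, 0.0, -3.5]
opening: 0.0532
grip_force: 65.4
```

```bash
python3 chk.py 16 .108 0; python3 - <<'E'
from h import *
from plant import env
import cv2
s=env.observe()
# pad goal: shaker x=-10 at grip
a=np.radians(-33); f=np.array([np.cos(a),np.sin(a)]); g=np.r_[np.array([.5236,-.3367])-.010*f,.225]
print(g,goal(s,g,-33,40))
h=cv2.cvtColor(cv2.imread("pics/t16.png"),cv2.COLOR_BGR2HSV)
for v in range(160,230): 
    r=''.join('#' if h[v,u,1]<70 and h[v,u,2]>140 else '.' for u in range(232,358))
    if '#' in r: print(v,r)
E
```

```text
34.25 g [0.4527 0.1081 0.2217] q [ 0.12 -0.17 -1.09 -0.03 -0.07  0.09] F [ 0.1  0.  -3.5] 0.05317216608862392 65.43384432792664
(array([96.2,  0.4,  6.6]), array([ 0.12, -0.77,  0.11]), array([96.3,  0.3,  5.3]))
top blob [245, 168, 8, 10, 54] [0.586 0.127 0.022]
top blob [295, 172, 6, 9, 52] [ 0.577 -0.021  0.022]
top blob [335, 193, 7, 9, 53] [ 0.517 -0.142  0.022]
side blob [303, 186, 8, 5, 34] [ 0.511 -0.138  0.019]
side blob [271, 190, 8, 7, 35] [ 0.574 -0.018  0.019]
side blob [242, 204, 24, 9, 110] [0.555 0.116 0.02 ]
wrist blob [0, 71, 27, 33, 517] [ 0.513 -0.14   0.022]
wrist blob [136, 118, 22, 28, 437] [ 0.573 -0.02   0.022]
[ 0.51521329 -0.33125361  0.225     ] (array([ -50.2, -385.4,   46.7]), array([21.32, -0.14, 25.31]), array([-202.3, -285.5,  175.4]))
162 .................................................................................................###..........................
163 ...........................................................................................................................#..
168 ...............##......................................
[... 7100 characters left out ...]
.............................................
223 ..............#########.......................................................................................................
224 ..............#########.......................................................................................................
225 ..............#########.......................................................................................................
226 ..............#########.......................................................................................................
227 ...................###........................................................................................................
```

The shaker hides part of the left bay from above, and something may still be inside it. I'll move it over the middle bay and count again.

{"fn": "arm_command", "kwargs": {"motion": [[[0,-20,0,0,0,0,50],[0,-40,0,0,0,0,50],[0,-40,0,0,0,0,50],[0,-20,0,0,0,0,50],[0,0,0,0,0,0,50]]]}}

```text
clock: 35.02
eef_pos: [0.3634, -0.0142, 0.3482]
orientation: [0.342, 0.001, 0.94, 0.0]
ft_force: [-0.3, -1.5, -1.7]
opening: 0.0537
grip_force: 65.5
```

```bash
python3 chk.py 17 -.012 60; python3 - <<'E'
import cv2,numpy as np
a=cv2.imread("pics/t17.png")[150:240,225:365]; b=cv2.imread("pics/s17.png")[150:240,220:360]
cv2.imwrite("pics/v17.png",cv2.resize(np.vstack([a,b]),None,fx=3.3,fy=3.3,interpolation=cv2.INTER_CUBIC))
E
```

```text
35.02 g [ 0.463  -0.0143  0.2294] q [-0.32 -0.21 -1.1   0.01  0.2  -0.24] F [-0.3 -1.5 -1.7] 0.05366176309427447 65.46759724617004
(array([-68. ,   2.5, 116.5]), array([ 3.000e-02,  5.998e+01, -1.500e-01]), array([-134.9,    2.2,   -0.6]))
top blob [245, 168, 8, 10, 54] [0.586 0.127 0.022]
top blob [295, 172, 6, 6, 35] [ 0.582 -0.021  0.022]
top blob [247, 179, 7, 9, 40] [0.552 0.121 0.022]
top blob [256, 182, 7, 10, 43] [0.543 0.095 0.021]
top blob [335, 193, 7, 9, 54] [ 0.517 -0.143  0.021]
side blob [303, 186, 8, 5, 34] [ 0.511 -0.138  0.019]
side blob [271, 190, 8, 7, 41] [ 0.576 -0.019  0.018]
side blob [242, 204, 24, 10, 115] [0.555 0.116 0.02 ]
wrist blob [113, 68, 29, 33, 672] [ 0.512 -0.141  0.022]
wrist blob [341, 91, 50, 57, 1577] [0.555 0.112 0.021]
```

View pics/v17.png

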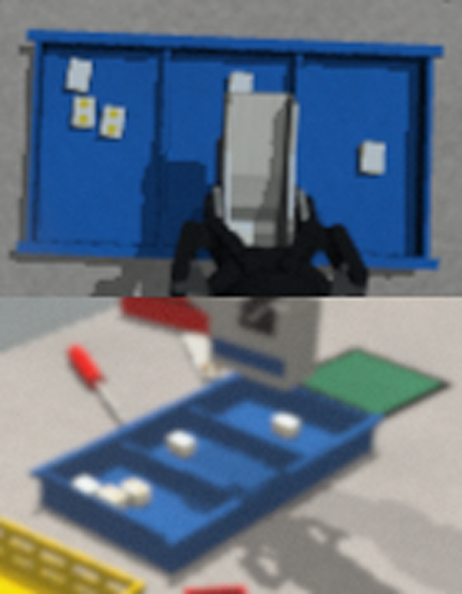

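All five blocks are in the tray: three in the left bay, one in the middle and one on the right. The shaker is empty, so it goes back to the pad.

```bash
python3 - <<'E'
from h import *
from plant import env
s=env.observe()
print(goal(s,[.5152,-.3313,.225],-33,40))
E
```

```text
(array([ -51.4, -265.3,   46.4]), array([21.34, -0.13, 25.34]), array([-153.5, -184.3,  132.8]))
```

{"fn": "arm_command", "kwargs": {"motion": [[[-5.1,-26.5,4.6,0,0,0,50],[-10.3,-53,9.3,0,0,0,50],[-10.3,-53,9.3,0,0,0,50],[-10.3,-53,9.3,0,0,0,50],[-10.3,-53,9.3,0,0,0,50],[-5.1,-26.8,4.6,0,0,0,50],[0,0,0,5.3,0,6.3,50],[0,0,0,5.3,0,6.3,50],[0,0,0,5.3,0,6.3,50],[0,0,0,5.4,0,6.4,50],[0,0,0,0,0,0,50],[0,0,0,0,0,0,50]]]}}

```text
clock: 36.67
eef_pos: [0.431, -0.2765, 0.3429]
orientation: [0.327, 0.265, 0.902, -0.096]
ft_force: [0.1, -0.8, -2.1]
opening: 0.0536
grip_force: 65.5
```

```bash
python3 - <<'E'
from h import *
from plant import env
s=env.observe(); st(s)
print(goal(s,[.5152,-.3313,.225],-33,40))
p,d=env.capture("top"); m=env.camera_model("top"); P=cloud(d,m["K"],m["world_to_cam"])
E
```

```text
36.67 g [ 0.5145 -0.3303  0.2239] q [-0.74  0.11 -0.83 -0.06  0.11 -0.13] F [ 0.1 -0.8 -2.1] 0.05363407457378093 65.52536129951477
(array([-1.2, -0.1, -0.1]), array([ 0.13, -0.16,  0.19]), array([-1.2, -0.1, -0.1]))
```

{"fn": "arm_command", "kwargs": {"motion": [[[11.7,0,15.3,0,-0.5,0,50],[22.5,0,26.8,0,0,0,50],[22.5,0,26.8,0,0,0,50],[16.1,0,19.2,0,0,0,50],[9.6,0,11.5,0,0,0,50],[3.2,0,3.8,0,0,0,50],[0,0,0,0,0,0,50],[0,0,0,0,0,0,50]]]}}

```text
clock: 37.72
eef_pos: [0.4321, -0.2784, 0.2095]
orientation: [0.332, 0.266, 0.9, -0.099]
ft_force: [0.4, -0.1, -1.5]
opening: 0.0538
grip_force: 65.5
```

```bash
cat > pose.py <<'E'
from h import *
from plant import env
s=env.observe(); st(s); print(goal(s,[.5152,-.3313,.080],-33,40))
for n in ("side","top"):
    m=env.camera_model(n); p,d=env.capture(n); cv2.imwrite(f"pics/p{n}.png",p[:,:,::-1]); P=cloud(d,m["K"],m["world_to_cam"])
    a=np.radians(-33); q=P-[.5236,-.3367,.004]; X=q[...,0]*np.cos(a)+q[...,1]*np.sin(a); Y=-q[...,0]*np.sin(a)+q[...,1]*np.cos(a); Z=q[...,2]
    k=(d>0)&(abs(Y-.027)<.006)&(X>-.07)&(X<.1)&(Z>.008)&(Z<.08)
    print(n,"left wall pts",k.sum(), "Z p2",np.percentile(Z[k],2) if k.any() else 0,"X",np.percentile(X[k],[2,98]) if k.any() else 0)
    # blue band -> pitch of shaker
    hsv=cv2.cvtColor(p,cv2.COLOR_RGB2HSV); b=k&(abs(hsv[...,0].astype(int)-110)<15)&(hsv[...,1]>90)
    if b.sum()>15: print("band",b.sum(),"slope deg",np.degrees(np.polyfit(X[b],Z[b],1)[0]),"mean Z",Z[b].mean())
E
python3 pose.py
```

```text
37.73 g [ 0.5164 -0.3332  0.0916] q [-0.74  0.4  -0.97 -0.5   0.11 -0.13] F [ 0.4 -0.1 -1.5] 0.05383468413041891 65.45254111289978
(array([7.8, 0.9, 7.5]), array([-0.01,  0.47,  0.07]), array([7.8, 0.9, 7.6]))
side left wall pts 160 Z p2 0.010784494270436047 X [-0.05495249  0.05600097]
top left wall pts 107 Z p2 0.009445956299498168 X [-0.05152285  0.07138845]
band 28 slope deg -2.4985829642439836 mean Z 0.022620091396114397
```

{"fn": "arm_command", "kwargs": {"motion": [[[2.6,0,3.1,0,0,0,50],[1.3,0,1.5,0,0,0,50],[0,0,0,0,0,0,50],[0,0,0,0,0,0,50]]]}}

```text
clock: 38.33
eef_pos: [0.4317, -0.278, 0.2027]
orientation: [0.331, 0.266, 0.9, -0.098]
ft_force: [-0.1, -0.4, -1.4]
opening: 0.0541
grip_force: 65.5
```

{"fn": "arm_command", "kwargs": {"motion": [[[0.7,0,0.8,0,0,0,50],[0.7,0,0.8,0,0,0,50],[0,0,0,0,0,0,50],[0,0,0,0,0,0,50]]]}}

```text
clock: 38.83
eef_pos: [0.4326, -0.2787, 0.2021]
orientation: [0.333, 0.266, 0.899, -0.099]
ft_force: [-1.9, 2.5, 7.1]
opening: 0.0536
grip_force: 66.8
```

Contact at 7 N. I'll release and withdraw along the tool axis.

{"fn": "arm_command", "kwargs": {"motion": [[[0,0,0,0,0,0,60],[0,0,0,0,0,0,70],[0,0,0,0,0,0,85],[0,0,0,0,0,0,85],[0,0,0,0,0,0,85],[0,0,-10,0,0,0,85],[0,0,-30,0,0,0,85],[0,0,-50,0,0,0,85],[0,0,-50,0,0,0,85],[-30,0,-30,0,0,0,85],[0,0,0,0,0,0,85],[0,0,0,0,0,0,85]]]}}

```text
clock: 40.33
eef_pos: [0.3581, -0.23, 0.3495]
orientation: [0.331, 0.266, 0.9, -0.098]
ft_force: [0.8, 1.0, 0.2]
opening: 0.0851
grip_force: 0.0
```

```bash
python3 - <<'E'
from h import *
from plant import env
s=env.observe(); st(s)
for n in ("wrist","top"):
    m=env.camera_model(n); p,d=env.capture(n); P=cloud(d,m["K"],m["world_to_cam"])
    k=(d>0)&(P[...,2]>.07)&(P[...,2]<.125)&(np.hypot(P[...,0]-.535,P[...,1]+.345)<.11)
    print(n,k.sum(),cv2.minAreaRect((P[k][:,:2]*1000).astype(np.float32)),P[k][:,2].max())
for n in ("top","side"): look(env,n,"end"+n)
E
```

```text
40.33 g [ 0.4423 -0.2848  0.2314] q [-0.79 -0.07 -1.   -0.05  0.14 -0.16] F [0.8 1.  0.2] 0.08509356236982792 0.0
wrist 2168 ((534.878173828125, -345.49078369140625), (54.9521484375, 132.64743041992188), 56.88901901245117) 0.102801663524275
top 362 ((533.2718505859375, -346.841796875), (56.61309814453125, 130.17733764648438), 56.85213088989258) 0.10128254457693847
top blob [245, 168, 8, 10, 54] [0.585 0.127 0.022]
top blob [295, 172, 6, 9, 52] [ 0.577 -0.021  0.021]
top blob [247, 179, 7, 9, 41] [0.552 0.121 0.021]
top blob [256, 182, 7, 10, 44] [0.544 0.095 0.021]
top blob [335, 193, 7, 9, 54] [ 0.517 -0.143  0.022]
side blob [303, 186, 8, 5, 34] [ 0.511 -0.139  0.018]
side blob [271, 190, 8, 8, 40] [ 0.574 -0.019  0.018]
side blob [242, 204, 24, 10, 115] [0.554 0.116 0.02 ]
```

```bash
python3 -c "
from plant import env
print(env.sign_off())"
```

```text
the job is handed in; nothing more can be done
None
```

I handed the job in at about 40 s: all five blocks are in the tray with no bay empty, though not quite evenly (three in the left bay, one in the middle, one in the right), and the empty shaker stands upright about 2 mm from the pad's centre.

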